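# Straightedge rocking check on a base plate

### The job

One of the two aluminium base plates on the plywood board is bent and bulges slightly across the middle of its length; the other is flat. Lay the straightedge lengthwise along the left-hand plate, centred between its ends and leaving room beside it, let go, then press straight down near its left end with about 10 N (never over 25 N) for about a second and then likewise near its right end, to find whether it rocks. Then stand the camera bracket upright on whichever plate is flat (beside the straightedge if that is the left one), leave the straightedge lying where it was tested, and leave everything else alone.

Things in the scene. Friction and masses are not known exactly. Their poses are not given: they have to be found in the camera images.
- left_plate (a point): Centre of the top face of the left (+y) aluminium base plate, 130 mm long (y) x 110 mm wide (x), with a scribed centre line, fixed to a plywood board 340 x 130 x 12 mm. Axes: x across the plate, away from the robot; y along it, to the left; z up. The point is nominal, 22 mm above the table; plates are bedded unevenly: a flat face lies 0 to 3.5 mm below it, a bent one has a ridge across mid-length 1 to 4.5 mm above it, 3.5 mm higher than its ends.
- right_plate (a point): The same point and axes of the right-hand (-y) base plate, 166 mm from the left one along y on the same board. Low screw lugs stick out 10 mm from the ends of both plates, below the face. Which of the two is bent varies. Behind the board stands a tall blue cabinet, from about x = 0.52 m on, y = 0.02 to 0.58 m: keep the hand in front of it.
- edge_grip (a point): Centre of the grip of the straightedge, 24 mm above its underside. The straightedge is a loose steel bar, 0.22 kg, 124 mm long (x) x 24 mm wide (y) x 8 mm thick, with an upright black grip block in the middle, 30 mm (x) x 14 mm (y), 8 to 40 mm above the underside: pick it up across the 14 mm. z is up. Starts flat on the table, right of the tall blue cabinet (go round its front).
- edge_end_a (a point): Point on the top face of the straightedge bar, 55 mm from its middle along its +x and 7 mm from that end.
- edge_end_b (a point): The same at the other (-x) end.
- straightedge: The straightedge, origin at the centre of its underside, axes as edge_grip. It balances about 9 mm from the middle towards +x, as a slot (dark) lightens the -x half. On a flat plate it lies still and level, underside on the face; on a bent one its middle rides on the ridge, it lies tipped about 0.05 rad, +x end down, and pressing its high end tips it the other way by as much.
- bracket_center (a point): Camera bracket: small loose U-shaped printed holder with a black cylinder between two cheeks, 22 mm (x) x 31 mm (y) x 33 mm high. Point: half-way up, 16.5 mm above its foot; z up. The cheeks, 20 mm wide, face +y and -y; their outer sides are at y = -16 and +10 mm from this point (26 mm across): pick it up across them. Starts upright, right of the board.
- flux_tin: Bystander: round tin 54 mm across, 17 mm high, front of the table; origin at its underside.
- tape_roll: Bystander: roll of black tape lying flat, 64 mm across, 18 mm high, left of the board; origin at its underside.

How it is judged:
On the way, in this order (a step that is already met when the one before it is completed fails the run):
1. the straightedge lies lengthwise along the left plate, centred between its ends within 20 mm, and is let go (x of edge_grip in the frame of left_plate between -0.05 and 0.05 m and y of edge_grip in the frame of left_plate between -0.02 and 0.02 m and z of edge_grip in the frame of left_plate between 0.019 and 0.031 m and angle between the x axis of edge_grip and the y axis of left_plate, either way round below 0.2 rad and contact force between the fingers and straightedge below 0.2 N), for 0.2 s.
2. it is pressed down near its left end with 4 to 18 N, held 0.5 s (x of edge_grip in the frame of left_plate between -0.05 and 0.05 m and y of edge_grip in the frame of left_plate between -0.02 and 0.02 m and z of edge_grip in the frame of left_plate between 0.019 and 0.031 m and angle between the x axis of edge_grip and the y axis of left_plate, either way round below 0.2 rad and y of the grasp point in the frame of left_plate between 0.03 and 0.08 m and contact force between the fingers and straightedge between 4 and 18 N), for 0.5 s.
3. it is pressed down near its right end with 4 to 18 N, held 0.5 s (x of edge_grip in the frame of left_plate between -0.05 and 0.05 m and y of edge_grip in the frame of left_plate between -0.02 and 0.02 m and z of edge_grip in the frame of left_plate between 0.019 and 0.031 m and angle between the x axis of edge_grip and the y axis of left_plate, either way round below 0.2 rad and y of the grasp point in the frame of left_plate between -0.08 and -0.03 m and contact force between the fingers and straightedge between 4 and 18 N), for 0.5 s.
At the end, for the whole second after the job is handed in: Straightedge free, still, along the left plate (within 20 mm of mid-length, 0.2 rad). Bracket upright (0.15 rad), its centre over the flat plate: the left one if the straightedge lies level on it (tilt under 0.025 rad, grip centre under 24.1 mm above left_plate), else the right one (all of step 1 and linear speed of straightedge below 0.02 m/s and ((z of edge_grip in the frame of left_plate below 0.0241 m and angle between edge_grip's own z axis and vertical below 0.025 rad and x of bracket_center in the frame of left_plate between -0.055 and 0.055 m and y of bracket_center in the frame of left_plate between -0.065 and 0.065 m and z of bracket_center in the frame of left_plate between 0.012 and 0.0215 m and angle between bracket_center's own z axis and vertical below 0.15 rad) or ((z of edge_grip in the frame of left_plate above 0.0241 m or angle between edge_grip's own z axis and vertical above 0.025 rad) and x of bracket_center in the frame of right_plate between -0.055 and 0.055 m and y of bracket_center in the frame of right_plate between -0.065 and 0.065 m and z of bracket_center in the frame of right_plate between 0.012 and 0.0215 m and angle between bracket_center's own z axis and vertical below 0.15 rad))); the robot touches nothing.
It fails at once if the straightedge is pressed near an end with more than 25 N while it lies on the plate (x of edge_grip in the frame of left_plate between -0.05 and 0.05 m and y of edge_grip in the frame of left_plate between -0.02 and 0.02 m and z of edge_grip in the frame of left_plate between 0.019 and 0.031 m and angle between the x axis of edge_grip and the y axis of left_plate, either way round below 0.2 rad and contact force between the fingers and straightedge above 25 N and (y of the grasp point in the frame of left_plate above 0.035 m or y of the grasp point in the frame of left_plate below -0.035 m)).
It fails at once if a bystander (tin or tape roll) is moved more than 20 mm (distance of any of flux_tin, tape_roll from where it was at the start of the episode above 0.02 m).
It also fails if it takes over 72 s, if anything falls off the work surface, if the arm or the gripper's body presses on something with over 40 N, if the wrist force passes 120 N, or if a joint passes its speed limit or range.

### The arm

A 6-joint arm with a two-finger parallel gripper is mounted at the origin on a cart in front of the work surface, level with it; the furniture and walls round the work are solid. World frame = base frame: x ahead of the robot, y to its left, z up, the work surface at z = 0. Lengths are in m, angles in rad, forces in N, time in s.
With the tool pointing down it reaches from about 0.325 to 0.9 m from the base axis. Payload 6.1 kg.
Tool frame: the origin (TCP) lies at the very end of the fingers, on their centre line; the grasp point (between the pads) lies 19 mm behind it (hold_point_z is the distance from the TCP to the grasp point, in m); z points along the fingers, y is the line along which they close (so a half turn about z gives the same grasp; the last joint's range is limited). The gripper opens to 85 mm and grips with 20 to 120 N. Pads are 22 mm wide; open, the fingers measure 114 mm over their backs; the gripper's body (76 mm by 85 mm) begins 54 mm behind the grasp point. The pads swing forward as they close: fully open they stand 13 mm farther back than shut.
Start: joints at [1.188, 0.22, 1.526, -0, 1.395, -0.126], TCP at [0.159, 0.604, 0.231] pointing down, gripper open.
Joint ranges: [-2.98, 2.98], [-0.91, 2.08], [0.09, 2.57], [-1.24, 4.39], [0.2, 2.65], [-2.68, 2.68]. Speed limits (rad/s): [2.57, 2.57, 3.01, 3.14, 3.14, 3.14].

### API

Orientations are given as [roll, pitch, yaw] about the fixed x, y, z axes, in that order (R = Rz(yaw) Ry(pitch) Rx(roll)).
In Python, from rig import move_ptp, move_l, move_j, grip, wait, ik, observe, grab_frame, PlanningError, hand_in, hold_point_z gives the robot as it stands. Calls block until the motion is done:
- move_ptp(position, orientation): joint-space move of the TCP to a pose.
- move_l(position, attitude=None, velocity=0.15): straight line of the TCP; attitude=None keeps the orientation; velocity is the mean speed in m/s.
- move_j(angles): joint-space move.
- grip(opening, effort=None): opening from 0.0 (shut) to 1.0 (fully open); effort is the grip in N (None keeps the last); returns when the fingers have stopped.
- wait(seconds).
- ik(position, orientation): joint angles nearest the present ones, or None.
- observe(): the state.
- grab_frame(name): name is "scene" or "side" or "wrist"; returns a dict with "color" (400x640x3 uint8, blue, green, red), "mtx" (3x3 intrinsics, pixels), "T" (4x4, takes a point from camera to world coordinates); the wrist camera has in their place "T_tool_cam" (4x4, takes a point from camera to tool coordinates, whose origin is the TCP and whose axes are the flange's). Camera axes: x right, y down, z forward; pixel columns grow to the right and rows downward; lengths in m; the calibration is good to about 2 mm. A picture is of the moment at which its call begins: read the wrist's pose just before it. There is no depth.
A pose or a line that the arm cannot do raises PlanningError and nothing moves.
- hand_in(): hands the job in; it is judged then, once.
The state is a dict: "t": time; "joints": joint angles; "qd": joint speeds; "joint_torque": joint torques, N m; "tool_pos": TCP position; "tcp_rot": TCP orientation; "wrist_force": force on the tool from outside, world axes, zero at the start; "moment": the same for the moment, N m; "finger_gap": opening from 0.0 (shut) to 1.0 (fully open); "grasp_force": force on a finger pad.
Only numpy, scipy, OpenCV 4.12 (cv2) and the standard library are available. Lean on these libraries where they do the work, as an engineer would, in place of code of your own. Each camera call takes 0.05 s, during which the arm holds its last target. There are 200 camera calls.

## Working session

There is one attempt and no reset: what is moved stays moved. The work goes in short steps, each a Python script; the robot and the scene stay as the last script left them, time stands still between calls to the robot, and variables do not carry over. Pictures are saved under pics/ and viewed, at most 10 in all, crops included, and the job is handed in when it is done.

```bash
mkdir -p pics; ls; python3 - <<'E'
from rig import *
import cv2,numpy as np
np.set_printoptions(precision=4,suppress=True)
for n in ("scene","side"):
    f=grab_frame(n); cv2.imwrite(f"pics/{n}0.png",f["color"]); print(n,f["mtx"],f["T"])
s=observe(); print({k:(np.round(v,3) if not isinstance(v,dict) else v) for k,v in s.items()}); print(hold_point_z)
E
```

```text
pics
scene [[407.9873   0.     323.5379]
 [  0.     407.9873 197.6917]
 [  0.       0.       1.    ]] [[ 0.8313 -0.2863  0.4764 -0.0204]
 [-0.5553 -0.3908  0.7341 -0.6775]
 [-0.024  -0.8748 -0.4839  0.5844]
 [ 0.      0.      0.      1.    ]]
side [[432.4491   0.     317.9962]
 [  0.     432.4491 202.2169]
 [  0.       0.       1.    ]] [[ 0.9077 -0.2087  0.364   0.0817]
 [-0.4195 -0.4384  0.7949 -0.8359]
 [-0.0063 -0.8742 -0.4854  0.651 ]
 [ 0.      0.      0.      1.    ]]
{'t': np.float64(0.1), 'joints': array([ 1.188,  0.221,  1.527,  0.   ,  1.395, -0.126]), 'qd': array([ 0.002, -0.004, -0.002,  0.001,  0.   ,  0.001]), 'joint_torque': array([  0.001, -49.825, -39.055,  -0.   ,   0.006,  -0.   ]), 'tool_pos': array([0.159, 0.604, 0.23 ]), 'tcp_rot': array([-3.14 , -0.   ,  2.885]), 'wrist_force': array([-0.947,  1.043, -0.34 ]), 'moment': array([-0.091, -0.053, -0.012]), 'grasp_force': np.float64(0.0), 'finger_gap': np.float64(1.002)}
0.0187
```

View pics/scene0.png

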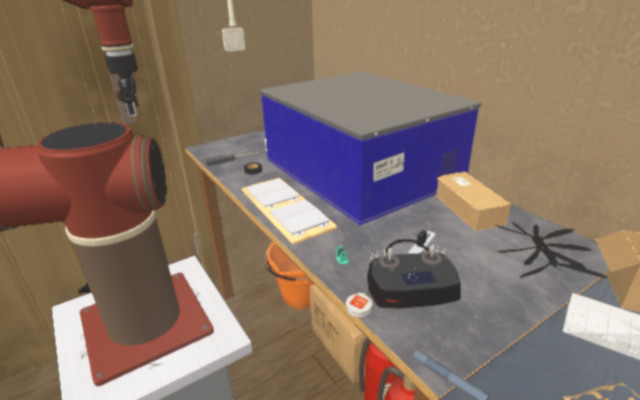

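View pics/side0.png

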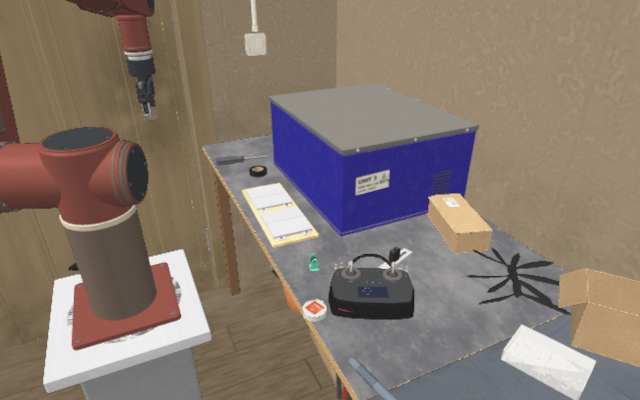

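Scene view: board with plates at about (288,208), green bracket (342,255), tin (359,303), tape (252,168). The straightedge with its black grip, (421,238) in scene and (395,255) in side, is partly hidden behind a remote controller. I'll cast rays for rough positions.

```bash
cat > h.py <<'E'
from rig import *
import cv2,numpy as np
from scipy.spatial.transform import Rotation as Ro
np.set_printoptions(precision=4,suppress=True)
def wristT():
    s=observe(); T=np.eye(4); T[:3,:3]=Ro.from_euler('xyz',s["tcp_rot"]).as_matrix(); T[:3,3]=s["tool_pos"]; return T
def snap(n,save=None):
    if n=="wrist":
        W=wristT(); f=grab_frame(n); f["T"]=W@f["T_tool_cam"]
    else: f=grab_frame(n)
    if save: cv2.imwrite(f"pics/{save}.png",f["color"])
    return f
def cast(f,px,z):
    px=np.atleast_2d(px).astype(float)
    d=np.c_[px,np.ones(len(px))]@np.linalg.inv(f["mtx"]).T@f["T"][:3,:3].T; o=f["T"][:3,3]
    return o+d*((z-o[2])/d[:,2])[:,None]
def proj(f,P):
    P=np.atleast_2d(P); q=(np.linalg.inv(f["T"])@np.c_[P,np.ones(len(P))].T)[:3]; p=f["mtx"]@q; return (p[:2]/p[2]).T
E
python3 - <<'E'
from h import *
for n,P in {"scene":dict(brk=(342,255,.0165),tin=(359,303,.017),grip=(421,238,.03),tape=(252,168,.018),board=[(243,187,.012),(297,240,.012),(334,227,.012),(280,178,.012)]),
 "side":dict(brk=(314,263,.0165),tin=(315,310,.017),grip=(395,255,.03),tape=(258,171,.018),board=[(242,190,.012),(278,243,.012),(316,236,.012),(279,182,.012)])}.items():
    f=snap(n)
    for k,v in P.items():
        for p in np.atleast_2d(v): print(n,k,cast(f,p[:2],p[2])[0])
f=snap("wrist"); print(f["mtx"],f["T_tool_cam"])
E
```

```text
scene brk [ 0.4223 -0.0664  0.0165]
scene tin [ 0.3581 -0.2111  0.017 ]
scene grip [ 0.602  -0.1358  0.03  ]
scene tape [0.4581 0.4933 0.018 ]
scene board [0.3808 0.394  0.012 ]
scene board [0.3718 0.0514 0.012 ]
scene board [0.4786 0.046  0.012 ]
scene board [0.503  0.3814 0.012 ]
side brk [ 0.4221 -0.0669  0.0165]
side tin [ 0.3573 -0.2152  0.017 ]
side grip [ 0.6053 -0.138   0.03  ]
side tape [0.4619 0.493  0.018 ]
side board [0.3742 0.389  0.012 ]
side board [0.375  0.0566 0.012 ]
side board [0.4781 0.0442 0.012 ]
side board [0.5018 0.3921 0.012 ]
[[324.67     0.     323.6608]
 [  0.     324.67   197.8961]
 [  0.       0.       1.    ]] [[ 0.0003 -0.9445 -0.3284  0.0851]
 [ 1.      0.0003 -0.0002  0.0001]
 [ 0.0003 -0.3284  0.9445 -0.1426]
 [ 0.      0.      0.      1.    ]]
```

```bash
python3 - <<'E'
from h import *
import pickle
o=[np.pi,0,np.pi]
for p in [(.36,.22,.28),(.46,-.12,.3)]: print(p,ik(p,o))
move_ptp((.36,.22,.28),o); wait(.2); a=snap("wrist","w1")
move_ptp((.46,-.12,.3),o); wait(.2); b=snap("wrist","w2")
pickle.dump((a,b),open("v.pkl","wb")); print(observe()["t"])
E
```

```text
(0.36, 0.22, 0.28) [ 0.3612 -0.3177  1.9541  0.      1.5052 -1.2096]
(0.46, -0.12, 0.3) [-0.4213 -0.1838  1.8086  0.      1.5168 -1.9921]
3.6917
```

View pics/w1.png

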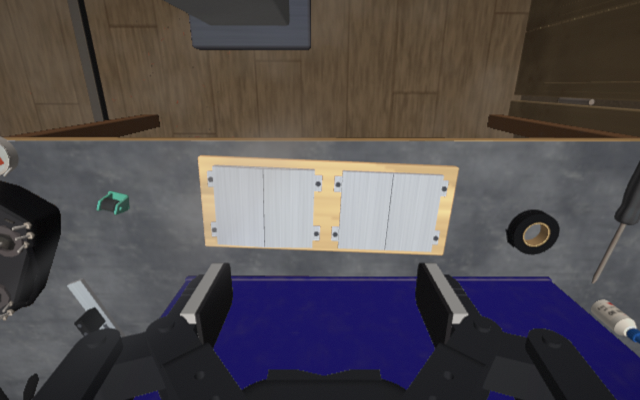

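View pics/w2.png

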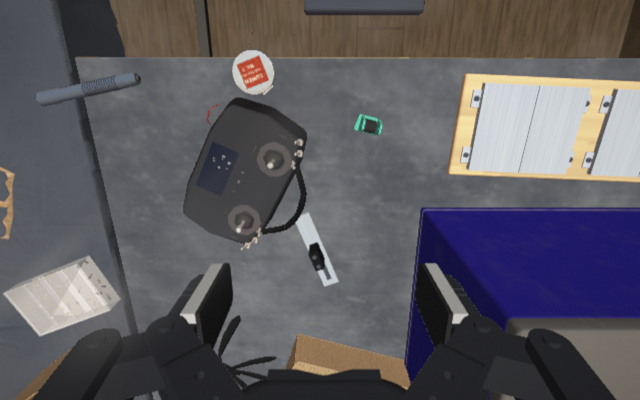

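w1 shows the board with two plates: left plate ~(337–438,172–250), right plate ~(215–318,168–248), centre lines visible. w2 shows the straightedge from (298,215) to (337,285), grip near (317,257), slot at the lower-right half, bracket at (370,125). I'll get exact numbers by mask and take one enlarged crop.

```bash
python3 - <<'E'
from h import *
import pickle
a,b=pickle.load(open("v.pkl","rb"))
def big(m):
    c,_=cv2.findContours(m.astype(np.uint8),cv2.RETR_EXTERNAL,cv2.CHAIN_APPROX_NONE); return max(c,key=cv2.contourArea)[:,0]
# plates
hsv=cv2.cvtColor(a["color"],cv2.COLOR_BGR2HSV); 
m=((hsv[...,1]<45)&(hsv[...,2]>130)).astype(np.uint8); m[:150]=0;m[258:]=0;m[:,:195]=0;m[:,465:]=0
m=cv2.morphologyEx(m,cv2.MORPH_CLOSE,np.ones((5,5)))
n,l,st,ce=cv2.connectedComponentsWithStats(m)
for i in range(1,n):
    if st[i,4]>1000:
        k=cv2.morphologyEx((l==i).astype(np.uint8),cv2.MORPH_OPEN,np.ones((31,31)))
        w=cast(a,big(k),.022)[:,:2]; r=cv2.minAreaRect(w.astype(np.float32)*1000); print("plate",st[i],r, cv2.boxPoints(r))
wood=((hsv[...,0]>10)&(hsv[...,0]<28)&(hsv[...,1]>80)&(hsv[...,2]>150)); wood[:152]=0;wood[262:]=0;wood[:,:190]=0;wood[:,470:]=0
r=cv2.minAreaRect((cast(a,big(cv2.morphologyEx(wood.astype(np.uint8),cv2.MORPH_OPEN,np.ones((3,3)))),.012)[:,:2]*1000).astype(np.float32)); print("board",r)
# bar
hb=cv2.cvtColor(b["color"],cv2.COLOR_BGR2HSV)
m=((hb[...,2]>150)&(hb[...,1]<50)).astype(np.uint8); m[:210]=0;m[290:]=0;m[:,:294]=0;m[:,345:]=0
p=np.argwhere(m)[:,::-1]; w=(cast(b,p,.008)[:,:2]*1000).astype(np.float32); r=cv2.minAreaRect(w); print("bar",r,cv2.boxPoints(r))
g=(hb[...,2]<50).astype(np.uint8); g[:238]=0;g[275:]=0;g[:,:303]=0;g[:,330:]=0
c=big(g); print("grip px",c.mean(0),c.min(0),c.max(0)); print(cast(b,c.mean(0),.03))
gr=((hb[...,0]>65)&(hb[...,0]<95)&(hb[...,1]>90)).astype(np.uint8); gr[:100]=0;gr[150:]=0;gr[:,:340]=0;gr[:,400:]=0
c=big(gr); print("brk",c.min(0),c.max(0),cv2.minAreaRect(c), cast(b,c.mean(0),.0165))
im=np.hstack([cv2.resize(b["color"][205:295,280:360],None,fx=5,fy=5,interpolation=cv2.INTER_CUBIC),cv2.resize(b["color"][105:145,350:390],(400,400),interpolation=cv2.INTER_CUBIC).repeat(1,0)[:450] if 0 else cv2.copyMakeBorder(cv2.resize(b["color"][105:145,350:390],(400,400),interpolation=cv2.INTER_CUBIC),0,50,0,0,cv2.BORDER_CONSTANT)])
cv2.imwrite("pics/crop.png",im)
E
```

```text
plate [ 207  165  115   83 8280] ((428.7472839355469, 141.29571533203125), (130.77658081054688, 113.2588882446289), 87.62117004394531) [[369.4526  78.3143]
 [482.6139  73.6133]
 [488.042  204.2772]
 [374.8807 208.9781]]
plate [ 331  171  118   81 7993] ((434.55731201171875, 307.9521484375), (111.11007690429688, 131.37974548339844), 0.08059592545032501) [[378.9099 373.5638]
 [379.0947 242.1842]
 [490.2047 242.3405]
 [490.0199 373.7201]]
board ((431.0560607910156, 224.57113647460938), (337.0710754394531, 130.49705505371094), 87.63284301757812)
bar ((609.9963989257812, -129.27630615234375), (125.4962387084961, 24.724576950073242), 21.374544143676758) [[ 547.0586 -140.6337]
 [ 556.0698 -163.6577]
 [ 672.9342 -117.9189]
 [ 663.923   -94.895 ]]
grip px [316.4559 257.3824] [309 243] [323 269]
[[ 0.6092 -0.1289  0.03  ]]
brk [354 114] [381 134] ((368.26470947265625, 124.05882263183594), (27.007844924926758, 16.920578002929688), 12.528807640075684) [[ 0.4226 -0.0607  0.0165]]
```

View pics/crop.png

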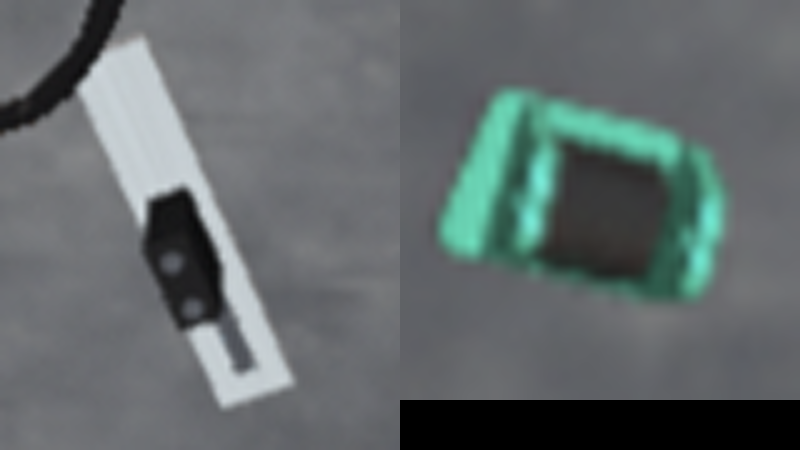

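The crop shows the bar with the dark slot in its lower-right (far) half, so the straightedge's +x points back toward the robot. A cable arches near its close end. The bracket's flanged cheek is on the -y side (left in the image). Now I'll pick up the straightedge.

```bash
python3 - <<'E'
from h import *
import pickle
a,b=pickle.load(open("v.pkl","rb")); s=snap("scene")
print("box",cast(b,[(293,337),(410,355)],.06),cast(s,[(495,228),(440,195)],0),"cable",cast(b,[(303,190),(300,225)],.0),cast(b,[(303,190),(300,225)],.06))
ps=np.radians(201.37); o=[np.pi,0,ps]
C=np.array([.610,-.1293])
grip(.55,40)
move_ptp((*C,.12),o); print(observe()["joints"])
move_l((*C,.012),velocity=.12); w0=observe()["wrist_force"]
grip(0.0,40); s=observe(); print(s["t"],s["finger_gap"],s["grasp_force"],s["tool_pos"],s["wrist_force"],w0)
E
```

```text
box [[ 0.7243 -0.1633  0.06  ]
 [ 0.7575  0.0113  0.06  ]] [[ 0.8208 -0.1843  0.    ]
 [ 0.842   0.0193  0.    ]] cable [[ 0.5172 -0.1483  0.    ]
 [ 0.5718 -0.1538  0.    ]] [[ 0.4979 -0.1443  0.06  ]
 [ 0.5452 -0.1491  0.06  ]]
[-0.3355  0.3142  1.6279 -0.0001  1.1984 -2.2785]
6.5833 0.15411954900418903 40.13429403305054 [ 0.6107 -0.1294  0.013 ] [-1.1882  0.5762  3.7655] [-0.3493  0.1786  0.6317]
```

```bash
cat >> h.py <<'E'
YB=-0.04; EX=np.array([np.cos(YB),np.sin(YB)]); EY=np.array([-np.sin(YB),np.cos(YB)])
BC=np.array([.4310,.2246]); L=BC+EY*.083; R=BC-EY*.083
PS=np.pi/2+YB
S=L-EX*.028
E
python3 - <<'E'
from h import *
p=observe()["tool_pos"]
u=np.array([np.cos(np.radians(21.37)),np.sin(np.radians(21.37))])
move_l((*p[:2],p[2]+.005),velocity=.08)
p=np.r_[p[:2]+u*.022,p[2]+.008]; move_l(p,velocity=.15)
move_l((*p[:2],.2),velocity=.25); s=observe(); print(s["finger_gap"],s["grasp_force"],s["wrist_force"])
move_ptp((.41,-.1,.2),[np.pi,0,np.radians(201.37)])
move_ptp((.41,-.06,.2),[np.pi,0,PS])
move_l((*S,.15),velocity=.3)
move_l((*S,.047),velocity=.15); wait(.2)
s=observe(); print(s["t"],s["tool_pos"],s["wrist_force"],s["finger_gap"],s["joints"])
snap("wrist","w3")
E
```

```text
0.15867645274959083 39.18313980102539 [-0.7152 -0.3115 -2.9128]
13.1167 [0.4073 0.3091 0.0482] [-0.119  -0.0468 -1.7115] 0.15465868858671628 [ 0.4949  0.1657  1.9641 -0.      1.0094  0.5349]
```

View pics/w3.png

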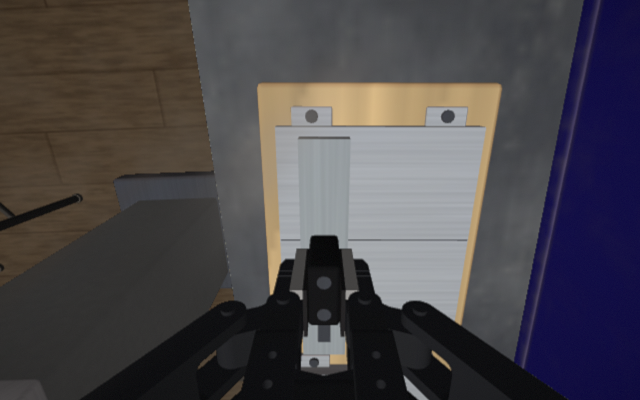

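w3 shows the bar held, aligned with the left plate and just inside it: bar end at (325,137), plate end at (380,127). Lowering to contact in small steps.

```bash
python3 - <<'E'
from h import *
t0=observe()["t"]; z=.040; move_l((*S,z),velocity=.06); wait(.15)
f0=np.mean([observe()["wrist_force"][2] for _ in range(3)]); print("f0",f0)
for i in range(30):
    z-=.0005; move_l((*S,z),velocity=.02); wait(.04); s=observe(); f=s["wrist_force"][2]-f0
    print(round(z,4),round(s["tool_pos"][2],4),round(f,2),end=' | ')
    if f>2.0 or z<.026: break
print(s["t"]-t0)
zc=s["tool_pos"][2]
grip(.45); s=observe(); print(s["t"],s["tool_pos"],s["finger_gap"])
move_l((*S,.09),velocity=.2); 
print("underside est",zc-.013); open("zc","w").write(str(zc-.013))
s=observe(); print(s["t"],s["tool_pos"],s["wrist_force"])
E
```

```text
f0 -3.183055642040751
0.0395 0.0395 1.25 | 0.039 0.039 1.09 | 0.0385 0.0385 0.77 | 0.038 0.038 0.13 | 0.0375 0.0375 1.1 | 0.037 0.037 0.09 | 0.0365 0.0365 1.1 | 0.036 0.036 0.1 | 0.0355 0.0354 0.32 | 0.035 0.035 0.71 | 0.0345 0.0345 1.09 | 0.034 0.034 -0.01 | 0.0335 0.0335 1.1 | 0.033 0.033 1.03 | 0.0325 0.0325 1.16 | 0.032 0.0323 5.09 | 5.0832999999999995
18.6167 [0.4065 0.3087 0.0321] 0.45023559257020196
underside est 0.01929768973043039
19.0583 [0.407  0.309  0.0909] [ 0.0108 -0.0685 -1.1959]
```

Contact came at an underside height of about 19.3 mm, i.e. below nominal, which suggests a flat plate. Now the press test.

```bash
python3 - <<'E'
from h import *
grip(0.0,40); s=observe(); print(s["t"],s["finger_gap"])
def press(d):
    P=S+EY*d; move_l((*P,.07),velocity=.25); move_l((*P,.034),velocity=.12); wait(.15)
    f0=np.mean([observe()["wrist_force"][2] for _ in range(3)]); z=.034; t0=observe()["t"]
    for i in range(60):
        z-=.0005 if i<9 and z>.0300 else .00025
        move_l((*P,z),velocity=.02); wait(.03); s=observe(); f=s["wrist_force"][2]-f0
        if f>1.5: print(round(z,5),round(s["tool_pos"][2],4),round(f,2),end=' | ')
        if f>8.5 or z<.018: break
    F=[]
    for _ in range(10): wait(.1); F.append(observe()["wrist_force"][2]-f0)
    print("held",d,np.array(F),observe()["tool_pos"],"t",t0,observe()["t"])
    move_l((*P,.075),velocity=.2)
press(.048); press(-.048)
f=snap("wrist","w4"); print(observe()["t"])
E
```

```text
19.5083 0.0053306183814716395
0.031 0.031 1.7 | 0.02925 0.0292 1.95 | 0.02725 0.0274 3.26 | 0.027 0.0274 6.49 | 0.02675 0.0274 7.27 | 0.0265 0.0274 10.4 | held 0.048 [10.1789 10.5787  9.5402  9.5437  9.6893 10.1861  8.6244  9.9361  9.6087
  9.2678] [0.4084 0.3567 0.0274] t 20.4667 27.7
0.02725 0.0274 3.64 | 0.027 0.0274 6.53 | 0.02675 0.0274 8.67 | held -0.048 [8.7889 7.801  7.6511 8.6468 8.9152 8.7371 8.8748 8.7447 8.9176 8.1539] [0.4045 0.2607 0.0274] t 29.225 36.175
36.6167
```

Both ends resisted at the same tip height (27.4 mm) with no travel, so the left plate is flat. The bracket goes on the left plate, on the far side of the straightedge. Taking a closer look at the bracket first.

```bash
python3 - <<'E'
from h import *
import pickle
p=observe()["tool_pos"]; move_l((p[0],p[1],.14),velocity=.3)
o=[np.pi,0,np.pi-np.radians(12.5)]
move_ptp((.412,-.062,.15),o); wait(.2); b=snap("wrist"); pickle.dump(b,open("v5.pkl","wb"))
grip(1.0)
print(observe()["t"]); c=b["color"]
px=proj(b,[.4226,-.0607,.0165])[0]; print(px)
hb=cv2.cvtColor(c,cv2.COLOR_BGR2HSV); gr=((hb[...,0]>65)&(hb[...,0]<95)&(hb[...,1]>80)).astype(np.uint8)
n,l,st,ce=cv2.connectedComponentsWithStats(gr); i=1+st[1:,4].argmax(); print(st[i],ce[i])
x0,y0=int(px[0])-60,int(px[1])-50
cv2.imwrite("pics/w5.png",cv2.resize(c[max(y0,0):y0+100,x0:x0+120],None,fx=6,fy=6,interpolation=cv2.INTER_CUBIC)); print(x0,y0)
E
```

```text
39.8667
[327.1677 197.0635]
[310 183  35  29 565] [327.223  193.7381]
267 147
```

View pics/w5.png

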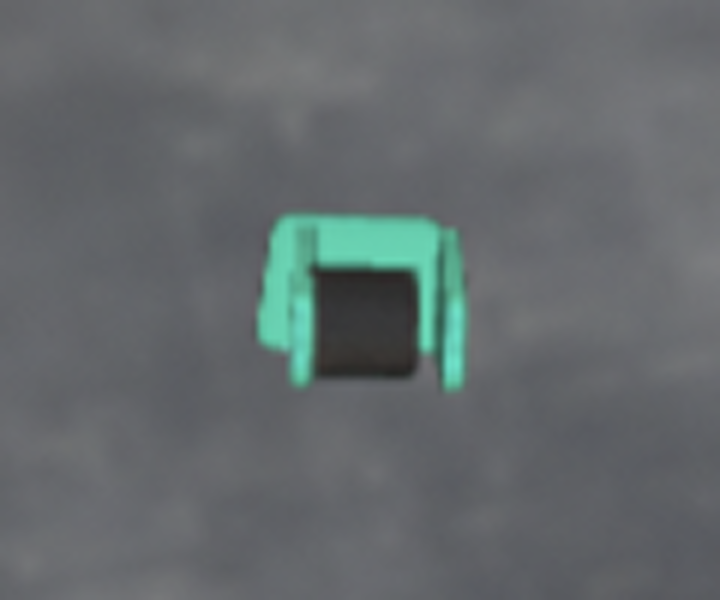

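w5: the cheeks are vertical in the image, so the hand yaw is aligned. Cheek tops lie at columns ~316 and ~343, foot rows ~183–205, and a small foot flange sticks out on the left. I'll cast these and pick the bracket up.

```bash
python3 - <<'E'
from h import *
import pickle
b=pickle.load(open("v5.pkl","rb"))
ft=cast(b,[(330,183),(330,205)],.002); ch=cast(b,[(267+290/6,204),(267+466/6,204)],.031)
print(ft,ch,np.linalg.norm(ch[1]-ch[0]),np.linalg.norm(ft[1]-ft[0]))
ps=np.pi-np.radians(12.5); X=np.array([np.cos(ps),np.sin(ps)]); Y=np.array([np.sin(ps),-np.cos(ps)])
c=X*(ft[:,:2].mean(0)@X)+Y*(ch[:,:2].mean(0)@Y); print("target",c)
o=[np.pi,0,ps]
move_ptp((*c,.09),o); move_l((*c,.007),velocity=.12)
grip(0.0,25); s=observe(); print(s["t"],s["finger_gap"]*85,s["grasp_force"],s["tool_pos"])
move_l((*c,.13),velocity=.2); s=observe(); print(s["finger_gap"]*85,s["grasp_force"],s["joints"])
B=L+EX*.024
move_ptp((*(BC-EX*.03-EY*.1),.13),[np.pi,0,np.pi+YB])
move_l((*B,.11),velocity=.3); 
f=snap("wrist","w6"); s=observe(); print(s["t"],s["tool_pos"],s["finger_gap"]*85)
E
```

```text
[[ 0.4145 -0.0561  0.002 ]
 [ 0.4359 -0.0607  0.002 ]] [[ 0.4216 -0.071   0.031 ]
 [ 0.4271 -0.0464  0.031 ]] 0.025181331094443548 0.021886242657162026
target [ 0.4251 -0.0589]
41.6417 24.178949148909904 25.89113563299179 [ 0.4254 -0.059   0.0073]
24.160404749211423 25.459030866622925 [-0.3219 -0.1614  2.118   0.      1.1868 -1.6745]
44.025 [0.4581 0.3046 0.1096] 24.83223722166697
```

View pics/w6.png

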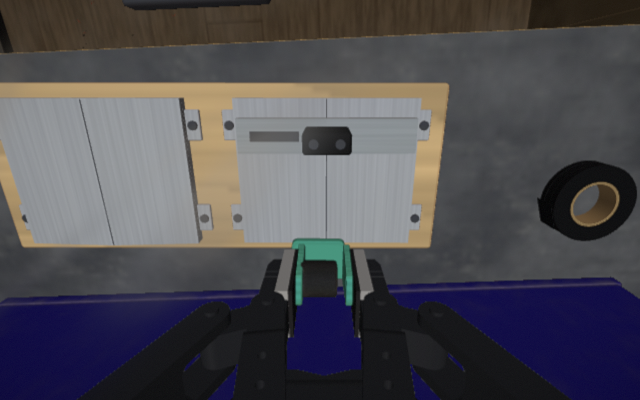

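w6: the straightedge lies centred and flat on the left plate, with its grip at the scribed line (327,140). The bracket is held upright between the pads, so I'm placing it now.

```bash
python3 - <<'E'
from h import *
B=L+EX*.024
move_l((*B,.06),velocity=.2); move_l((*B,.030),velocity=.08); wait(.15)
f0=np.mean([observe()["wrist_force"][2] for _ in range(3)]); z=.030
while z>.0245:
    z-=.0005; move_l((*B,z),velocity=.02); wait(.03); s=observe(); f=s["wrist_force"][2]-f0
    if f>2.3: break
print(z,s["tool_pos"],f)
grip(.6); move_l((*B,.10),velocity=.15); move_l((*(B-EX*.05),.2),velocity=.3); wait(.2)
f=snap("wrist","w7"); s=observe(); print(s["t"],s["tool_pos"])
E
```

```text
0.026499999999999996 [0.4584 0.3066 0.0267] 3.23787254390386
48.875 [0.4077 0.3079 0.198 ]
```

View pics/w7.png

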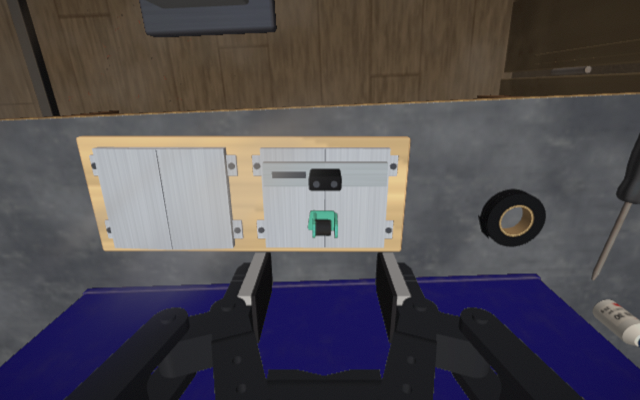

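w7: the bracket stands upright at (323,224) on the left plate beside the straightedge, and the hand is clear of everything.

```bash
python3 -c "
from rig import *
print(hand_in())"
```

```text
the job is handed in; nothing more can be done
None
```

The left plate is flat: the straightedge did not rock when pressed at either end with 8–10 N. It is still lying where it was tested, the bracket stands upright on the left plate beside it, and the job is handed in; the judge returned no verdict.

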